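Uncover the tasting counter's air filter

ROBOT

A 6-joint arm with a two-finger parallel gripper is mounted at the origin on the work surface. World frame = base frame: x ahead of the robot, y to its left, z up, the work surface at z = 0. Lengths are in m, angles in rad, forces in N, time in s.
With the tool pointing down it reaches from about 0.4 to 0.825 m from the base axis. Payload 7 kg.
Tool frame: the origin (TCP) lies on the centre line of the jaws, within the pads' length; the fingertips stand 25 mm ahead of it and the grasp point (between the pads) lies 6 mm ahead of it; z points along the fingers, y is the line along which they close (so a half turn about z gives the same grasp; the last joint's range is limited). The gripper opens to 88 mm and grips with 3 to 60 N. Pads are 19 mm wide; open, the fingers measure 130 mm over their backs; the gripper's body (78 mm by 193 mm) begins 47 mm behind the grasp point.
Start: joints at [-0.981, 0.359, 0.012, 0, -1.224, -0.288], TCP at [0.201, -0.644, 0.252] pointing down, gripper open.
Joint ranges: [-3.07, 3.07], [-1.43, 2.12], [-1.02, 1.25], [-3.03, 1.67], [-3.05, -0], [-3.03, 3.03]. Speed limits (rad/s): [2.39, 2.39, 3.01, 3.14, 3.14, 3.14].

INTERFACE

Orientations are given as [roll, pitch, yaw] about the fixed x, y, z axes, in that order (R = Rz(yaw) Ry(pitch) Rx(roll)).
In Python, from station import readout, vision, arm gives the robot as it stands. The module is installed in compiled form; this text tells all that it offers.
- The arm moves only by the tool carry_out, never from a script. Its argument "commands" is a list of rows, each an object with "dp": the shift along the tool's x, y, z in m, a list of three; "rotation": the turn, a rotation vector about the tool's x, y, z in degrees, a list of three. In form: [{"dp": [dx, dy, dz], "rotation": [wx, wy, wz]}, ...]. A call has 1 to 8 rows; each row shifts and turns the commanded pose from where the row before left it, along the tool's axes as they then stand; what a row does not reach is not made up. A row lasts 1/8 s, in which the tool goes at most 62.5 mm and 10.7 degrees, less where a joint would pass 70% of its speed; a pose out of reach is approached as far as the arm can. A call with a gripper value outside its range is refused whole. "grip" is the finger opening in m, from 0 to 0.0876, set as the call begins (left out, the last holds). The fingers move at their own pace and stop on an object; "force" is the grip in N (left out, the last holds). Time passes only in rows, so rows that do not move let the fingers close. It gives the time, the measured TCP pose, the force, the opening and the grip force at its end, in the units of the state.
- readout.get_state(): the state, without advancing time (a new reading comes with each control period).
- vision.grab_frame(name): name is "scene" or "top" or "wrist"; returns (picture, depth): 420x560x3 uint8, red, green, blue; 420x560 float32, m along the optical axis (not along the pixel's ray), 0 where there is no reading.
- vision.calibration(name): a dict with "fovy" (degrees; the focal length in pixels is half the picture's height over the tangent of half this angle, whatever the lens; pixels are square), "cx", "cy" (the principal point, pixels), "dist" ([k1, k2, p1, p2, k3] as OpenCV has them; the pictures are not rectified), "origin" and "attitude" of the camera in the world; the wrist camera has in their place "mount" (4x4, takes a point from camera to tool coordinates, whose origin is the TCP and whose axes are the flange's). Camera axes: x right, y down, z forward; pixel columns grow to the right and rows downward; lengths in m; the calibration is good to about 2 mm. A picture is of the moment at which its call begins: read the wrist's pose just before it. calibration takes no time and is no camera call.
- arm.job_done(): hands the job in; it is judged then, once.
Trained networks look in the newest picture that a camera, given by its name, has taken for a name from the list of things; names that differ only in an ending like _2 or _b are one class to them, and where a whole thing is asked for, a point or a joint stands for the part that bears it (a point fixed in the world has none). Each returns a list of dicts, best first, with "score" (0 to 1); they miss things now and then, are a little off and sometimes report something else, mostly with a low value. They report only what shows in the picture. A call takes as long as a camera call. They do not tell look-alikes from the thing itself.
- vision.trace(label, camera): "pixels" (420x560 bool, what is visible of it) and "position" ([row, column] in pixels, amid what is visible of it).
The state is a dict: "t": time; "q": joint angles; "qd": joint speeds; "joint_efforts": joint torques, N m; "eef_pos": TCP position; "ee_rot": TCP orientation; "force": force on the tool from outside, world axes, zero at the start; "moment": the same for the moment, N m; "width": finger opening in m; "gripper_force": force on a finger pad.
Only numpy, scipy, OpenCV 4.12 (cv2) and the standard library are available. Lean on these libraries where they do the work, as an engineer would, in place of code of your own. Each camera call takes 0.05 s, during which the arm holds its last target. There are 200 camera calls.

TASK

The air filter of the chilled tasting counter is due for cleaning. With a fingertip, press the snap tab at the end of the louvred filter cover until the cover springs free, then push the cover along the deck, out of its rails, until the whole filter lies uncovered. Leave the cover lying flat on the chiller's deck: do not lift it, and do not disturb the jars, cup, cheese and other things standing about.

Things in the scene. Friction and masses are not known exactly. Their poses are not given: they have to be found in the camera images.
- chiller: Chilled tasting counter: fixed stainless case 510 x 320 mm, flat deck 150 mm above the table. Origin: at table height under the middle of the filter seat; z up, x along the deck the way the cover slides off (away from the tab), y left of that. Deck: x -150 to 360, y -130 to 190 mm, edged 6 mm high. Spring housings 7 mm high flank the tab at x -104 to -75, y +-25 to 43 mm.
- filter (a point): Middle of the filter opening, at deck height, 7.5 mm towards +x from the chiller's origin. The opening is 95 (x) x 80 (y) mm; the grey filter pad lies 4 mm below the deck and is hidden until the cover is gone.
- rail_exit (a point): Point on the deck where the cover leaves its guide rails: chiller x = 62, y = 0 mm. The rails, x -60 to 62 mm, stand at y +-45 to 57 mm, 11 mm high, with lips over the cover's edges (2.5 mm play). Beyond this point the deck is bare up to at least chiller x = 240 mm over the cover's width.
- cover: Loose louvred white cover, ~150 g: plate 140 (x) x 100 (y) x 5 mm, edges under the rails. Its +x 90 mm are a hood 84 mm wide, 15 mm high; the rest, tab end, a flat 5 mm apron. Origin: middle of underside, axes as the chiller's; seated at (0, 0, 150 mm) there. Locked by the tab's tooth; tab pressed, springs shove it 14 mm or more to +x and it stays free when the tab is let go; then slides at a few N.
- cover_step (a point): Middle of the upright face where the cover's flat apron steps up to the hood, the place to push: cover x = -20, z = 10 mm. It looks towards the tab (-x), is 84 mm wide and rises from 5 to 15 mm above the cover's underside; the apron before it, 50 mm long, has room for a fingertip.
- tab_pad (a point): Middle of the top of the snap tab's ribbed white thumb pad, 28 mm along x, 30 mm along y, 12 mm above the deck, beyond the cover's apron end: chiller x = -96, y = 0, z = 162 mm when not pressed. It is pressed straight down.
- tab (a joint): Angle of the snap tab in rad, a springy tongue rooted 36 mm behind the pad's middle: 0 at rest, growing as the pad goes down, 0.14 at its stop (pad 5 mm down). The cover is freed at about 0.065 (pad 2.5 mm down). The pad takes about 5 N there and 8.5 N at the stop, and springs back when let go.
- honey_jar: Glass jar with a dark lid, 62 mm across and 78 mm tall; origin at the centre of its underside, z up. Bystander on the chiller's deck, either beside the cover's path on the +y side or near the deck's +x end (these three swap places).
- pick_cup: White tapered cup of cocktail picks, 58 mm across the rim, 80 mm tall with its picks; origin at the centre of its underside, z up. Bystander on the chiller's deck, either beside the cover's path on the +y side or near the deck's +x end (these three swap places).
- gouda: Small waxed cheese wheel lying flat, 88 mm across and 56 mm tall; origin at the centre of its underside, z up. Bystander on the chiller's deck, either beside the cover's path on the +y side or near the deck's +x end (these three swap places).
- mustard_jar: Yellow jar with a metal lid, 66 mm across and 85 mm tall; origin at the centre of its underside, z up. Bystander on the table beside the chiller.
- beer_bottle: Brown bottle, 62 mm across and 235 mm tall; origin at the centre of its underside, z up. Bystander on the table beside the chiller.
- bowl: White bowl, 110 mm across and 45 mm tall; origin at the centre of its underside, z up. Bystander on the table beside the chiller.
Not all that is in view belongs to the job. Of the things like the cover, leave any that is black or red; of the rest the larger one is meant.

How it is judged:
On the way, in this order (a step that is already met when the one before it is completed fails the run):
1. the snap tab is pressed in (value of joint tab above 0.05 rad), for 0.05 s.
2. the cover is pushed off its seat, the filter uncovered (x of cover in the frame of chiller above 0.122 m), for 0.1 s.
At the end, for the whole second after the job is handed in: The cover lies flat (within 0.05 rad) and at rest on the chiller's deck, its underside within 3 mm of deck height, slid more than 122 mm (and less than 280 mm) from its seat towards +x so that the filter opening is uncovered; the tab has sprung back (under 0.03 rad) (x of cover in the frame of chiller between 0.122 and 0.28 m and z of cover in the frame of chiller between 0.147 and 0.153 m and angle between cover's own z axis and vertical below 0.05 rad and linear speed of cover below 0.01 m/s and value of joint tab below 0.03 rad); the robot touches nothing.
It fails at once if the cover is lifted or tipped (over 10 mm off the deck, or 0.2 rad) (z of cover in the frame of chiller above 0.16 m or angle between cover's own z axis and vertical above 0.2 rad).
It fails at once if the cover is pushed off the deck (z of cover in the frame of chiller below 0.13 m).
It fails at once if a bystander is moved over 20 mm or tipped over 0.25 rad ((distance of honey_jar from where it was at the start of the episode above 0.02 m or angle between honey_jar's own z axis and vertical above 0.25 rad) or (distance of pick_cup from where it was at the start of the episode above 0.02 m or angle between pick_cup's own z axis and vertical above 0.25 rad) or (distance of gouda from where it was at the start of the episode above 0.02 m or angle between gouda's own z axis and vertical above 0.25 rad) or (distance of mustard_jar from where it was at the start of the episode above 0.02 m or angle between mustard_jar's own z axis and vertical above 0.25 rad) or (distance of beer_bottle from where it was at the start of the episode above 0.02 m or angle between beer_bottle's own z axis and vertical above 0.25 rad) or (distance of bowl from where it was at the start of the episode above 0.02 m or angle between bowl's own z axis and vertical above 0.25 rad)).
It also fails if it takes over 45 s, if anything falls off the work surface, if the arm or the gripper's body presses on something with over 40 N, if the wrist force passes 120 N, or if a joint passes its speed limit or range.

## Working session

There is one attempt and no reset: what is moved stays moved. The work goes in short steps, Python scripts to look and compute and a tool call to move; the robot and the scene stay as the last step left them, time stands still between calls to the robot, and variables do not carry over. Pictures are saved under pics/ and viewed, at most 10 in all, crops included, and the job is handed in when it is done.

Besides the shell and the picture viewer there is one more tool, called after ">>>" as name(argument=value, ...) on one line, values as JSON. carry_out: Moves the arm, as the interface text tells. Its arguments: {"type":"object","properties":{"commands":{"type":"array"},"grip":{"type":"number"},"force":{"type":"number"}},"required":["commands"]}

```bash
mkdir -p pics
cat > h.py <<'E'
import numpy as np, cv2
from scipy.spatial.transform import Rotation as R
from station import readout, vision, arm
def K(c):
    f=210/np.tan(np.radians(c["fovy"])/2); return np.array([[f,0,c["cx"]],[0,f,c["cy"]],[0,0,1.]])
def pose(name,c,s=None):
    if name=="wrist":
        m=np.array(c["mount"]); r=R.from_euler("xyz",s["ee_rot"]).as_matrix()
        return r@m[:3,:3], r@m[:3,3]+s["eef_pos"]
    a=np.array(c["attitude"]); 
    if a.shape!=(3,3): a=R.from_euler("xyz",a).as_matrix() if a.size==3 else R.from_quat(a).as_matrix()
    return a,np.array(c["origin"])
def world(name,px,d=None,z=None,s=None): # px Nx2 (col,row); depth d or plane z
    c=vision.calibration(name); A,o=pose(name,c,s)
    n=cv2.undistortPoints(np.array(px,float).reshape(-1,1,2),K(c),np.array(c["dist"],float))[:,0]
    v=np.c_[n,np.ones(len(n))]@A.T
    t=np.asarray(d,float) if d is not None else (z-o[2])/v[:,2]
    return o+v*t[:,None]
def save(im,n,crop=None): cv2.imwrite("pics/"+n,im[:,:,::-1])
E
python3 - <<'E'
from h import *
for n in ("scene","top"):
    c=vision.calibration(n); print(n,c)
    im,d=vision.grab_frame(n); save(im,n+".png"); np.save(n+"_d.npy",d)
    for l in ("cover","tab_pad","chiller","gouda"):
        for r in vision.trace(l,n):
            p=r["position"]; dd=d[int(p[0]),int(p[1])]
            print(n,l,round(r["score"],2),np.round(p),r["pixels"].sum(),world(n,[[p[1],p[0]]],d=[dd]).round(3))
print(readout.get_state())
E
```

```text
scene {'fovy': 46.46687199734659, 'cx': 275.3306776394195, 'cy': 201.8624944493549, 'dist': array([-0.14470988,  0.        ,  0.        ,  0.        ,  0.        ]), 'origin': array([ 0.89997777, -0.67671463,  1.31098461]), 'attitude': array([-2.56654187, -0.0068077 ,  0.49475541])}
scene cover 0.85 [224. 365.] 626 [[0.792 0.13  0.011]]
scene cover 0.82 [154. 368.] 853 [[0.692 0.386 0.016]]
scene cover 0.78 [165. 280.] 1150 [[0.507 0.1   0.168]]
scene cover 0.21 [230. 217.] 655 [[ 0.482 -0.201  0.229]]
scene tab_pad 0.65 [144. 301.] 191 [[0.522 0.206 0.161]]
scene chiller 0.76 [212. 265.] 17119 [[ 0.542 -0.055  0.151]]
scene chiller 0.22 [198. 303.] 399 [[0.627 0.    0.212]]
scene gouda 0.61 [233. 282.] 839 [[ 0.628 -0.119  0.204]]
top {'fovy': 48.86529742402993, 'cx': 280.44561484203024, 'cy': 213.26421049878425, 'dist': array([-0.08346458,  0.        ,  0.        ,  0.        ,  0.        ]), 'origin': array([ 0.35644583, -0.02535631,  1.70900838]), 'attitude': array([-3.02337528e+00,  8.51189936e-04, -1.54942760e+00])}
top cover 0.85 [225. 242.] 1116 [[0.499 0.107 0.161]]
top cove
[... 304 characters left out ...]
0.111  0.202]]
{'t': 0.5, 'q': array([-9.80906859e-01,  3.58644169e-01,  1.18806158e-02,  3.54383961e-07,
       -1.22414192e+00, -2.88092390e-01]), 'qd': array([-1.72410752e-03, -1.34917282e-04, -2.91881998e-04,  3.26724989e-04,
        5.35344601e-04, -2.74471965e-05]), 'joint_efforts': array([ 2.72891657e-04, -5.81799781e+01,  2.93067777e+01,  6.99713007e+00,
        1.18869924e-02, -4.77950198e-05]), 'eef_pos': array([ 0.20059299, -0.64446017,  0.25152427]), 'ee_rot': array([ 3.14148810e+00, -3.13297896e-05, -2.83979545e+00]), 'force': array([0.14770215, 0.82984426, 0.71034103]), 'moment': array([-0.00489348, -0.00999689, -0.00011733]), 'gripper_force': 0.0, 'width': 0.08766855118299267}
```

View pics/scene.png

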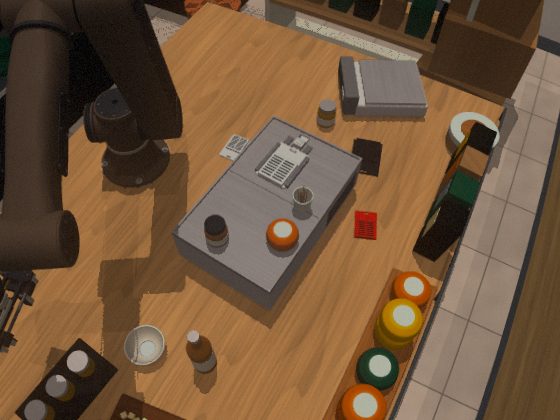

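View pics/top.png

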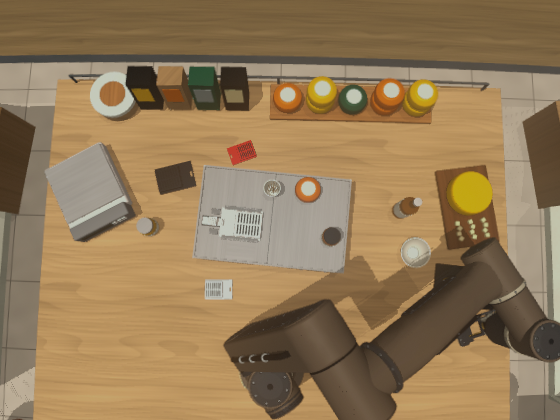

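Run:
```python
from h import *
d=np.load("top_d.npy"); 
vv,uu=np.mgrid[0:420,0:560]; P=world("top",np.c_[uu.ravel(),vv.ravel()],d=d.ravel())
m=(abs(P[:,2]-.153)<.012)&(P[:,0]>.3)&(P[:,0]<.75)&(P[:,1]>-.4)&(P[:,1]<.35)
im=cv2.morphologyEx((m.reshape(420,560)*255).astype(np.uint8),cv2.MORPH_OPEN,np.ones((3,3)))
n,l,st,_=cv2.connectedComponentsWithStats(im); k=1+st[1:,4].argmax(); m=(l==k).ravel()
Q=P[m]; print("deck z",np.median(Q[:,2]))
r=cv2.minAreaRect((Q[:,:2]*1000).astype(np.float32)); print(r)
ang=[r[2]+90*i for i in range(4)]; a=min(ang,key=lambda a:abs((a+90+180)%360-180)); yaw=np.radians(a)
c,s=np.cos(yaw),np.sin(yaw); Rz=np.array([[c,-s],[s,c]])
O=np.array(r[0])/1000-Rz@[.105,.03]; print("yaw",a,"origin",O)
for lab in ("cover","tab_pad","honey_jar","pick_cup","gouda"):
  for n in ("top","scene"):
    im,dd=vision.grab_frame(n)
    for t in vision.trace(lab,n)[:4]:
      rr,cc=np.nonzero(t["pixels"]); W=world(n,np.c_[cc,rr],d=dd[rr,cc]); W=W[W[:,2]>.14]
      if len(W)<20: continue
      L=(W[:,:2]-O)@Rz*1000
      print(lab,n,round(t["score"],2),"med",np.median(L,0).round(),"min",np.percentile(L,2,0).round(),"max",np.percentile(L,98,0).round(),"z",np.percentile(W[:,2],[5,50,95]).round(3))
```

```text
deck z 0.1499242509195322
((524.6112060546875, 7.1253662109375), (512.7296752929688, 321.6475524902344), 85.4119873046875)
yaw 265.4119873046875 origin [0.50310633 0.11418862]
cover top 0.68 med [ 2. -0.] min [-66. -43.] max [67. 43.] z [0.15  0.162 0.169]
cover scene 0.91 med [13.  4.] min [-64. -38.] max [70. 44.] z [0.154 0.165 0.17 ]
tab_pad top 0.55 med [-99.  -1.] min [-133.  -15.] max [-61.  13.] z [0.143 0.156 0.166]
tab_pad scene 0.65 med [-95.   4.] min [-131.  -11.] max [-77.  18.] z [0.145 0.158 0.165]
honey_jar top 0.51 med [300. -19.] min [274. -46.] max [329.   9.] z [0.185 0.225 0.232]
honey_jar scene 0.62 med [314.  -2.] min [281. -36.] max [335.  18.] z [0.164 0.222 0.232]
pick_cup scene 0.74 med [ 95. 130.] min [ 67. 101.] max [120. 153.] z [0.156 0.195 0.222]
gouda top 0.64 med [212. 130.] min [174.  93.] max [250. 170.] z [0.187 0.202 0.21 ]
gouda scene 0.77 med [224. 142.] min [180. 101.] max [254. 179.] z [0.166 0.203 0.21 ]
gouda scene 0.39 med [ 94. 128.] min [60. 98.] max [120. 152.] z [0.153 0.195 0.223]
```

>>> carry_out(commands=[{"dp": [0, 0, -0.05], "rotation": [0, 0, 7.3]}, {"dp": [0, 0, -0.05], "rotation": [0, 0, 7.3]}, {"dp": [0, 0, -0.05], "rotation": [0, 0, 7.3]}, {"dp": [-0.015, 0.05, 0], "rotation": [0, 0, 0]}, {"dp": [-0.015, 0.05, 0], "rotation": [0, 0, 0]}, {"dp": [-0.015, 0.05, 0], "rotation": [0, 0, 0]}, {"dp": [-0.015, 0.05, 0], "rotation": [0, 0, 0]}, {"dp": [-0.015, 0.05, 0], "rotation": [0, 0, 0]}], grip=0)

```text
t: 2.5
eef_pos: [0.2957, -0.3997, 0.4017]
ee_rot: [-3.141, 0.001, 3.061]
force: [0.8, -0.3, 0.7]
width: 0.0132
gripper_force: 0.0
```

>>> carry_out(commands=[{"dp": [-0.015, 0.05, 0], "rotation": [0, 0, 0]}, {"dp": [-0.015, 0.05, 0], "rotation": [0, 0, 0]}, {"dp": [-0.015, 0.05, 0], "rotation": [0, 0, 0]}, {"dp": [-0.015, 0.05, 0], "rotation": [0, 0, 0]}, {"dp": [-0.015, 0.05, 0], "rotation": [0, 0, 0]}, {"dp": [-0.015, 0.05, 0], "rotation": [0, 0, 0]}, {"dp": [-0.015, 0.05, 0], "rotation": [0, 0, 0]}, {"dp": [0, 0, 0], "rotation": [0, 0, 0]}])

```text
t: 3.5
eef_pos: [0.429, -0.0582, 0.4014]
ee_rot: [3.141, -0.0, 3.065]
force: [-0.2, -0.0, -0.4]
width: 0.0006
gripper_force: 0.0
```

>>> carry_out(commands=[{"dp": [-0.016, 0.05, 0.02], "rotation": [0, 0, 0.2]}, {"dp": [-0.016, 0.05, 0.02], "rotation": [0, 0, 0]}, {"dp": [-0.016, 0.05, 0.02], "rotation": [0, 0, 0]}, {"dp": [0, 0, 0], "rotation": [0, 0, 0]}])

```text
t: 4.0
eef_pos: [0.4887, 0.0863, 0.3393]
ee_rot: [-3.14, -0.003, 3.06]
force: [0.8, -0.7, -0.2]
width: 0.0002
gripper_force: 0.0
```

```bash
cat > w.py <<'E'
from h import *
import sys
s=readout.get_state(); im,d=vision.grab_frame("wrist"); save(im,sys.argv[1])
yaw=np.radians(-94.59); c,sn=np.cos(yaw),np.sin(yaw); Rz=np.array([[c,-sn],[sn,c]]); O=np.array([.5031,.1142])
print("t",s["t"],"tcp",((s["eef_pos"][:2]-O)@Rz*1000).round(1),s["eef_pos"][2].round(4),"yaw",np.degrees(s["ee_rot"]).round(2))
vv,uu=np.mgrid[0:420,0:560]; W=world("wrist",np.c_[uu.ravel(),vv.ravel()],d=d.ravel(),s=s); W[d.ravel()==0]=9
L=np.c_[(W[:,:2]-O)@Rz,W[:,2]]*1000; np.save("L.npy",L.reshape(420,560,3))
for lab in ("cover","tab_pad"):
  for t in vision.trace(lab,"wrist")[:2]:
    l=L[t["pixels"].ravel()]; l=l[l[:,2]>140]
    if len(l): print(lab,round(t["score"],2),np.round(t["position"]),"min",np.percentile(l,1,0).round(1),"max",np.percentile(l,99,0).round(1),"med",np.median(l,0).round(1))
# height profile along the middle line
mid=L[(abs(L[:,1])<12)&(L[:,2]>135)&(L[:,2]<190)]
for x in range(-120,200,5):
    q=mid[abs(mid[:,0]-x)<2.5]
    if len(q)>5: print(x,np.median(q[:,2]).round(1),end="; ")
E
python3 w.py w1.png
```

```text
t 4.0 tcp [ 28.9 -12.2] 0.3393 yaw [-179.89   -0.19  175.31]
cover 0.64 [205. 303.] min [-67.6 -45.1 154. ] max [ 69.9  33.5 167.4] med [  4.4  -9.  165. ]
cover 0.64 [276. 498.] min [-9537.3   -44.8   155.5] max [ -16.2 7758.6 9000. ] med [-28.7 -37.5 394.2]
tab_pad 0.64 [211. 412.] min [-131.9  -15.2  145.1] max [-58.9  14.5 164.4] med [-93.6  -1.3 156.7]
-120 147.5; -115 147.7; -110 162.0; -105 162.7; -100 162.7; -95 162.7; -90 162.9; -85 162.8; -80 153.0; -75 147.6; -70 148.7; -65 155.1; -60 152.1; -55 155.4; -50 155.5; -45 155.6; -40 155.6; -35 155.5; -30 155.3; -25 155.6; -20 155.7; -15 165.4; -10 165.7; -5 165.5; 0 165.7; 5 165.5; 10 165.7; 15 165.5; 20 165.7; 25 165.7; 30 165.6; 35 165.6; 40 165.7; 45 165.7; 50 165.7; 55 165.7; 60 165.8; 65 165.7; 70 165.4; 75 150.5; 80 150.6; 85 150.7; 90 150.6; 95 150.6; 100 150.7; 105 150.7; 110 150.7; 115 150.8; 120 150.7; 125 150.7; 130 150.6; 135 150.6; 140 150.6; 145 150.8; 150 150.7; 155 150.6; 160 150.7; 165 150.7; 170 150.6; 175 150.7; 180 150.6; 185 150.5; 190 150.6; 195 150.5;
```

View pics/w1.png

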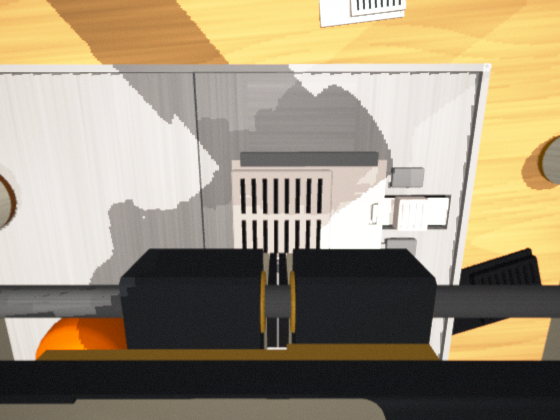

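>>> carry_out(commands=[{"dp": [-0.006, 0.045, 0], "rotation": [0, 0, 0]}, {"dp": [-0.006, 0.045, 0], "rotation": [0, 0, 0]}, {"dp": [0, 0.037, 0.02], "rotation": [0, 0, 0]}, {"dp": [0, 0, 0.045], "rotation": [0, 0, 0]}, {"dp": [0, 0, 0.045], "rotation": [0, 0, 0]}, {"dp": [0, 0, 0.03], "rotation": [0, 0, 0]}, {"dp": [0, 0, 0], "rotation": [0, 0, 0]}, {"dp": [0, 0, 0], "rotation": [0, 0, 0]}])

```text
t: 5.15
eef_pos: [0.5121, 0.21, 0.2036]
ee_rot: [3.14, 0.002, 3.057]
force: [-0.2, 0.1, 0.6]
width: 0.0005
gripper_force: 0.0
```

```bash
python3 w.py w2.png
```

```text
t 5.15 tcp [-96.2   1.3] 0.2036 yaw [1.7991e+02 1.3000e-01 1.7516e+02]
cover 0.85 [222.  96.] min [-68.5 -45.1 154.4] max [ 49.5  41.  167.4] med [ -1.4 -18.7 165.2]
cover 0.61 [339. 474.] min [-9537.3  7758.6  9000. ] max [-9537.3  7758.6  9000. ] med [-9537.3  7758.6  9000. ]
tab_pad 0.81 [236. 279.] min [-132.8  -15.3  145.3] max [-58.3   8.5 249.8] med [-97.7  -8.8 150.4]
-120 147.6; -115 147.6; -110 147.9; -105 162.9; -100 163.1; -95 163.1; -90 163.1; -85 163.0; -80 147.8; -75 147.5; -70 147.9; -65 155.4; -60 154.4; -55 155.0; -50 155.6; -45 155.6; -40 155.7; -35 155.6; -30 155.7; -25 155.6; -20 158.6; -15 165.6; -10 165.8; -5 165.7; 0 165.8; 5 165.8; 10 165.8; 15 165.7; 20 165.8; 25 165.7; 30 165.8; 35 165.7; 40 165.8; 45 165.7; 50 165.6;
```

View pics/w2.png

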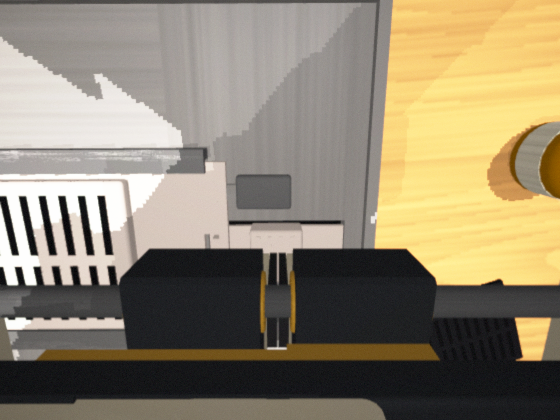

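>>> carry_out(commands=[{"dp": [0, 0, 0.009], "rotation": [0, 0, 0]}, {"dp": [0, 0, 0.004], "rotation": [0, 0, 0]}, {"dp": [0, 0, 0.003], "rotation": [0, 0, 0]}, {"dp": [0, 0, 0.001], "rotation": [0, 0, 0]}, {"dp": [0, 0, 0], "rotation": [0, 0, 0]}])

```text
t: 5.92
eef_pos: [0.5109, 0.2095, 0.1851]
ee_rot: [-3.14, -0.0, 3.058]
force: [-3.6, -3.5, 9.2]
width: 0.0004
gripper_force: 4.1
```

>>> carry_out(commands=[{"dp": [0, 0, 0.001], "rotation": [0, 0, 0]}, {"dp": [0, 0, 0], "rotation": [0, 0, 0]}])

```text
t: 6.18
eef_pos: [0.5109, 0.2094, 0.1844]
ee_rot: [-3.14, 0.0, 3.058]
force: [-3.5, -3.8, 9.8]
width: 0.0003
gripper_force: 5.2
```

```bash
python3 w.py w3.png
```

```text
t 6.175 tcp [-95.6   0.2] 0.1844 yaw [-179.92    0.    175.22]
cover 0.89 [340. 480.] min [-9537.3   -26.8   240.4] max [-129.4 7758.6 9000. ] med [-145.8  -24.9  242.3]
cover 0.79 [235.  83.] min [-53.6 -43.2 154.4] max [ 35.9  43.2 167.1] med [ -2.7 -18.3 163.7]
tab_pad 0.73 [242. 274.] min [-132.4  -15.3  140.2] max [-58.9  -5.9 161.5] med [-94.3 -12.4 147.3]
tab_pad 0.71 [104. 223.] min [-147.9 -120.2  146.3] max [ 28.6  -9.1 162.5] med [-70.8 -77.8 150.9]
-120 146.4; -115 145.8; -110 145.8; -100 174.4; -95 171.0; -90 173.8; -80 142.3; -75 141.9; -70 141.5; -65 141.2; -60 140.5; -55 149.5; -50 155.5; -45 155.6; -40 155.7; -35 155.5; -30 155.7; -25 155.6; -20 155.6; -15 155.6; -10 155.7; -5 157.9; 0 165.6; 5 165.7; 10 165.7; 15 165.7; 20 165.7; 25 165.7; 30 165.8; 35 165.6;
```

>>> carry_out(commands=[{"dp": [0, 0, -0.012], "rotation": [0, 0, 0]}, {"dp": [0, 0, -0.013], "rotation": [0, 0, 0]}, {"dp": [0, -0.03, 0], "rotation": [0, 0, 0]}, {"dp": [0, -0.03, 0], "rotation": [0, 0, 0]}, {"dp": [0, 0, 0], "rotation": [0, 0, 0]}, {"dp": [0, 0, 0], "rotation": [0, 0, 0]}])

```text
t: 7.08
eef_pos: [0.5064, 0.1507, 0.2091]
ee_rot: [3.141, 0.001, 3.057]
force: [-0.1, 0.0, 0.3]
width: 0.0005
gripper_force: 0.0
```

```bash
python3 w.py w4.png
```

```text
t 7.075 tcp [-36.6   0.4] 0.2091 yaw [1.7997e+02 4.0000e-02 1.7517e+02]
cover 0.77 [338. 502.] min [-9537.3  7758.6  9000. ] max [-9537.3  7758.6  9000. ] med [-9537.3  7758.6  9000. ]
cover 0.76 [214. 151.] min [-52.8 -47.2 154.3] max [ 84.5  41.2 167.3] med [ 29.2 -22.6 165.2]
tab_pad 0.62 [236. 388.] min [-132.5  -15.2  145.8] max [-58.3  11.8 164.2] med [-95.7  -7.7 148.2]
-120 147.5; -115 147.5; -110 162.4; -105 162.7; -100 162.7; -95 162.7; -90 162.8; -85 163.0; -80 149.2; -75 147.6; -70 147.5; -65 147.8; -60 148.2; -55 150.8; -50 155.2; -45 150.6; -40 155.3; -35 155.7; -30 155.6; -25 155.6; -20 155.6; -15 155.6; -10 155.6; -5 155.9; 0 165.5; 5 165.8; 10 165.7; 15 165.7; 20 165.6; 25 165.8; 30 165.6; 35 165.9; 40 165.7; 45 165.8; 50 165.7; 55 165.8; 60 165.7; 65 165.9; 70 165.8; 75 165.9; 80 165.7; 85 165.4; 95 150.8; 100 150.7; 105 150.7; 110 150.7; 115 150.6; 120 150.7; 125 150.7; 130 150.1;
```

View pics/w4.png

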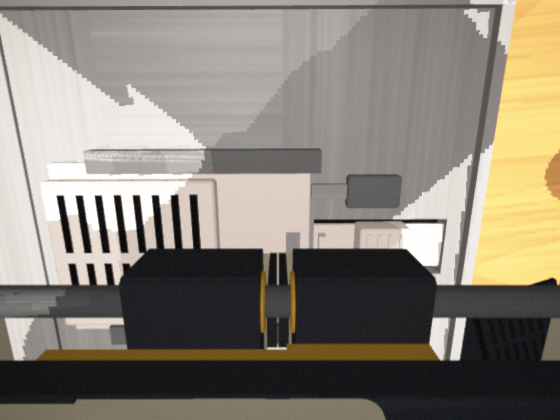

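>>> carry_out(commands=[{"dp": [0, 0, 0.012], "rotation": [0, 0, 0]}, {"dp": [0, 0, 0.009], "rotation": [0, 0, 0]}, {"dp": [0, 0, 0.0035], "rotation": [0, 0, 0]}, {"dp": [0, 0, 0], "rotation": [0, 0, 0]}, {"dp": [0, -0.006, 0], "rotation": [0, 0, 0]}, {"dp": [0, -0.006, 0], "rotation": [0, 0, 0]}, {"dp": [0, -0.006, 0], "rotation": [0, 0, 0]}, {"dp": [0, -0.006, 0], "rotation": [0, 0, 0]}])

```text
t: 8.22
eef_pos: [0.5042, 0.1261, 0.1843]
ee_rot: [3.141, 0.001, 3.057]
force: [0.9, 1.9, 0.0]
width: 0.0007
gripper_force: 0.5
```

Pushing with about 2 N, no vertical load. Continue.

>>> carry_out(commands=[{"dp": [0, -0.01, 0], "rotation": [0, 0, 0]}, {"dp": [0, -0.01, 0], "rotation": [0, 0, 0]}, {"dp": [0, -0.01, 0], "rotation": [0, 0, 0]}, {"dp": [0, -0.01, 0], "rotation": [0, 0, 0]}, {"dp": [0, -0.01, 0], "rotation": [0, 0, 0]}, {"dp": [0, -0.01, 0], "rotation": [0, 0, 0]}, {"dp": [0, -0.01, 0], "rotation": [0, 0, 0]}, {"dp": [0, 0, 0], "rotation": [0, 0, 0]}])

```text
t: 9.22
eef_pos: [0.4978, 0.0559, 0.1839]
ee_rot: [-3.141, -0.001, 3.057]
force: [-0.8, 0.3, -0.3]
width: 0.0005
gripper_force: 0.0
```

```bash
python3 w.py w5.png
```

```text
t 9.225 tcp [58.6 -0.6] 0.1839 yaw [-1.7997e+02 -4.0000e-02  1.7514e+02]
cover 0.67 [218. 158.] min [ 27.4 -50.3 154.2] max [164.   35.8 167.1] med [112.5 -29.2 165. ]
tab_pad 0.92 [262. 532.] min [-81.9 -14.  145.8] max [-58.8  12.1 157. ] med [-73.5  -1.8 148.2]
-85 138.8; -80 149.7; -75 147.5; -70 147.5; -65 148.2; -60 151.4; -55 150.3; -50 150.4; -45 150.4; -40 149.9; -35 146.7; -30 146.6; -25 146.9; -20 146.6; -15 146.9; -10 146.6; -5 146.7; 0 146.6; 5 146.5; 10 146.9; 15 146.7; 20 146.9; 25 146.8; 50 156.0; 55 175.1; 60 171.1; 65 175.1; 125 165.9; 130 165.7; 135 165.7; 140 165.7; 145 165.7; 150 165.6; 155 165.8; 160 165.6; 165 165.4; 175 150.9; 180 150.7; 185 150.6; 190 150.7; 195 150.7;
```

>>> carry_out(commands=[{"dp": [0, -0.008, 0], "rotation": [0, 0, 0]}, {"dp": [0, -0.01, 0], "rotation": [0, 0, 0]}, {"dp": [0, -0.01, 0], "rotation": [0, 0, 0]}, {"dp": [0, -0.01, 0], "rotation": [0, 0, 0]}, {"dp": [0, -0.008, 0], "rotation": [0, 0, 0]}, {"dp": [0, -0.004, 0], "rotation": [0, 0, 0]}, {"dp": [0, 0, 0], "rotation": [0, 0, 0]}, {"dp": [0, 0.008, 0], "rotation": [0, 0, 0]}])

```text
t: 10.38
eef_pos: [0.4947, 0.0149, 0.1841]
ee_rot: [-3.142, -0.0, 3.057]
force: [0.5, 0.5, 0.2]
width: 0.0004
gripper_force: 0.0
```

>>> carry_out(commands=[{"dp": [0, 0, -0.02], "rotation": [0, 0, 0]}, {"dp": [0, 0, -0.04], "rotation": [0, 0, 0]}, {"dp": [0, 0.03, -0.04], "rotation": [0, 0, 0]}, {"dp": [0, 0.03, -0.04], "rotation": [0, 0, 0]}, {"dp": [0, 0, 0], "rotation": [0, 0, 0]}, {"dp": [0, 0, 0], "rotation": [0, 0, 0]}])

```text
t: 11.12
eef_pos: [0.4993, 0.0752, 0.3235]
ee_rot: [-3.142, -0.001, 3.059]
force: [-0.2, -0.8, -0.4]
width: 0.0005
gripper_force: 0.0
```

```bash
python3 w.py w6.png
```

```text
t 11.125 tcp [39.1 -0.7] 0.3235 yaw [-1.8000e+02 -4.0000e-02  1.7525e+02]
cover 0.85 [  2. 361.] min [-9537.3  7758.6  9000. ] max [-9537.3  7758.6  9000. ] med [-9537.3  7758.6  9000. ]
cover 0.69 [196. 152.] min [ 75.3 -50.7 151. ] max [213.1  47.1 167.4] med [146.5  -8.3 164.9]
tab_pad 0.59 [202. 428.] min [-132.3  -15.2  146. ] max [-58.5  14.4 164.5] med [-89.8  -1.2 153.9]
-120 147.4; -115 147.4; -110 162.0; -105 162.6; -100 162.5; -95 162.6; -90 162.8; -85 162.9; -80 153.7; -75 147.5; -70 147.5; -65 147.8; -60 149.6; -55 150.4; -50 150.5; -45 150.5; -40 150.0; -35 146.7; -30 146.7; -25 146.9; -20 146.5; -15 146.8; -10 146.8; -5 146.9; 0 146.6; 5 146.7; 10 146.9; 15 146.6; 20 147.0; 25 146.6; 30 146.8; 35 146.5; 40 146.6; 45 146.8; 50 146.8; 55 147.7; 60 150.6; 65 150.6; 70 150.6; 75 152.1; 80 155.3; 85 150.7; 90 155.4; 95 155.5; 100 155.6; 105 155.7; 110 155.7; 115 155.5; 120 155.5; 125 160.5; 130 165.6; 135 165.8; 140 165.6; 145 165.9; 150 165.6; 155 165.8; 160 165.6; 165 165.8; 170 165.6; 175 165.9; 180 165.7; 185 165.9; 190 165.7; 195 165.9;
```

View pics/w6.png

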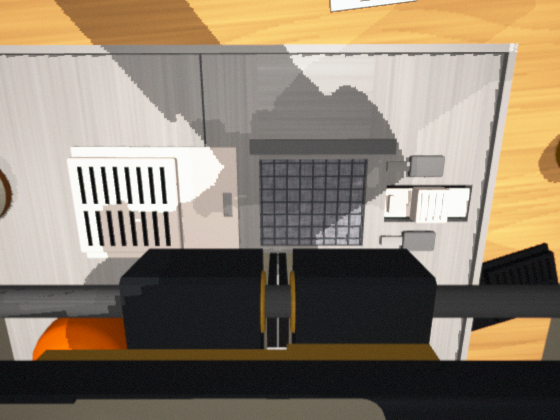

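The filter (312,202) is fully uncovered. The cover lies flat at x ≈ 145 mm (152,200), and the tab is back up (430,205).

```bash
python3 -c "
from station import arm; print(arm.job_done())"
```

```text
the job is handed in; nothing more can be done
None
```

The tab was pressed and has sprung back, the cover was slid about 145 mm along the deck and lies flat with the filter fully uncovered, the arm touched none of the bystanders, and the job is handed in; no verdict came back.

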